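# Set the batch code on the seed counter

### The job

On the seed counter's console, roll the three thumbwheels until the left one shows three pips, the middle one five and the right one two, each pip group centred on the black reading line at the top (left and right as seen from the robot). Press each wheel only lightly, never harder than 15 N, as its axle is sprung; only when the code is right, push the round enter key fully down and let it come up again. Leave the things standing around and on the console where they are.

Things in the scene. Friction and masses are not known exactly. Their poses are not given: they have to be found in the camera images.
- console: Grey metal console, 180 (x) x 290 (y) x 64 mm high, fixed; origin at the centre of its underside, z up, x away from the robot, y to the left. Aluminium deck on top. Three white thumbwheels stick up about 26 mm from the deck at x = 0, y = +42 (left), 0 (middle), -42 mm (right). Black index bars between them at x = 0 (8 mm wide, 14 mm high) mark the reading line.
- reading_line (a point): Middle of the reading line, at console (0, 0, 90) mm. Wheels: 80 mm diameter, 22 mm wide, 20 mm apart, smooth rim with groups of 1 to 6 black pips every 60 degrees and a thin grey line between groups. They turn about console y, have no detents and stay where they are left; about 2.5 N along the rim turns one.
- top_left (a point): Nominal topmost point of the left wheel's rim, at console (0, 42, 90) mm; axes as the console's. Horizontally true, but the real rim top stands anywhere from 8 mm lower to 8 mm higher, differently on every wheel, and must be found by touch. Roll a wheel with shut fingertips pressed on top.
- top_middle (a point): Nominal topmost point of the middle wheel's rim, at console (0, 0, 90) mm; axes as the console's. Horizontally true, but the real rim top stands anywhere from 8 mm lower to 8 mm higher, differently on every wheel, and must be found by touch. Press 6 to 12 N and stroke level along console x, at most about 24 mm; lift, go back, repeat.
- top_right (a point): Nominal topmost point of the right wheel's rim, at console (0, -42, 90) mm; axes as the console's. Horizontally true, but the real rim top stands anywhere from 8 mm lower to 8 mm higher, differently on every wheel, and must be found by touch. Each axle is sprung: 2 N starts it down, then 2.5 N per mm, 10 mm travel; over 16 N is too much.
- wheel_left (a joint): Angle in rad of the left thumbwheel as seen from the robot. n pips are on top at (n-1)*1.0472, so its target is 2.094 (three pips). Grows when the top of the rim moves along console +x (away from the robot). End stops at -0.4 and 5.64. Starts between 0.2 and 1.3, so its top must move away from the robot.
- wheel_middle (a joint): Angle in rad of the middle thumbwheel as seen from the robot. n pips are on top at (n-1)*1.0472, so its target is 4.189 (five pips). Grows when the top of the rim moves along console +x (away from the robot). End stops at -0.4 and 5.64. Starts between 2.5 and 3.5, so its top must move away from the robot.
- wheel_right (a joint): Angle in rad of the right thumbwheel as seen from the robot. n pips are on top at (n-1)*1.0472, so its target is 1.047 (two pips). Grows when the top of the rim moves along console +x (away from the robot). End stops at -0.4 and 5.64. Starts between 1.8 and 2.9, so its top must move towards the robot.
- enter_key (a joint): Round grey push key in a black housing, on the deck at console (0, -108) mm; value is how far it is pressed, 0 up to 0.006 m fully down; a spring (5 N when fully down) brings it up again. It counts as pressed beyond 0.0045.
- enter_key_top (a point): Centre of the top of the enter key (32 mm diameter) when up; pressed straight down.
- brass_weight: Bystander: small brass weight, 32 mm diameter, 36 mm high, loose on the console's deck; origin at its foot. Leave it alone.
- small_jar: Bystander: amber jar, 56 mm diameter, 75 mm high, close to the console's left end; origin at its foot.
- tall_jar: Bystander: glass jar, 80 mm diameter, 130 mm high; origin at its foot.
- tin: Bystander: tin can, 72 mm diameter, 100 mm high; origin at its foot.
- teal_tray: Bystander: teal tray with walnuts, 180 x 140 x 50 mm; origin under its centre.
- wood_spoon: Bystander: wooden spoon lying on the table.
- packet_block: Bystander: cardboard packet, 70 x 50 x 30 mm, beyond the console; origin under its centre.
Things that resemble listed ones, but are neither listed nor needed, are in the scene too. What is shaped like the part that bears wheel_right but orange is not meant. What is shaped like the part that bears wheel_left but pink is not meant.

How it is judged:
On the way, in this order (a step that is already met when the one before it is completed fails the run):
1. all three wheels show the code, three - five - two, with the key up (value of joint wheel_left between 1.914 and 2.274 rad and value of joint wheel_middle between 4.009 and 4.369 rad and value of joint wheel_right between 0.867 and 1.227 rad and value of joint enter_key below 0.002 m), for 0.2 s.
2. the enter key is fully pressed with the code right (value of joint wheel_left between 1.914 and 2.274 rad and value of joint wheel_middle between 4.009 and 4.369 rad and value of joint wheel_right between 0.867 and 1.227 rad and value of joint enter_key above 0.0045 m), for 0.05 s.
At the end, for the whole second after the job is handed in: left wheel within 0.18 rad (10 degrees) of 2.094, middle of 4.189, right of 1.047, all still, and the enter key up again (under 1.5 mm) (value of joint wheel_left between 1.914 and 2.274 rad and value of joint wheel_middle between 4.009 and 4.369 rad and value of joint wheel_right between 0.867 and 1.227 rad and value of joint enter_key below 0.0015 m and velocity of joint wheel_left between -0.05 and 0.05 rad/s and velocity of joint wheel_middle between -0.05 and 0.05 rad/s and velocity of joint wheel_right between -0.05 and 0.05 rad/s); the robot touches nothing.
It fails at once if a wheel is pressed with more than 16 N (contact force between any of wheel_left, wheel_middle, wheel_right and anything else above 16 N).
It fails at once if the enter key is pressed down before the code is right (value of joint enter_key above 0.0045 m and not (value of joint wheel_left between 1.914 and 2.274 rad and value of joint wheel_middle between 4.009 and 4.369 rad and value of joint wheel_right between 0.867 and 1.227 rad)).
It fails at once if a bystander is moved by more than 20 mm (distance of any of brass_weight, small_jar, tall_jar, tin, teal_tray, wood_spoon, packet_block from where it was at the start of the episode above 0.02 m).
It also fails if it takes over 72 s, if anything falls off the work surface, if the arm or the gripper's body presses on something with over 40 N, if the wrist force passes 120 N, or if a joint passes its speed limit or range.

### The arm

A 7-joint arm with a two-finger parallel gripper is mounted at the origin on the work surface. World frame = base frame: x ahead of the robot, y to its left, z up, the work surface at z = 0. Lengths are in m, angles in rad, forces in N, time in s.
With the tool pointing down it reaches from about 0.425 to 0.925 m from the base axis. Payload 6.8 kg.
Tool frame: the origin (TCP) lies midway between the tips of the shut fingers; the grasp point (between the pads) lies 19 mm behind it; z points along the fingers, y is the direction in which the jaws open and shut (so a half turn about z gives the same grasp; the last joint's range is limited). The gripper opens to 85 mm and grips with 20 to 120 N. Pads are 22 mm wide; open, the fingers measure 114 mm over their backs; the gripper's body (76 mm by 85 mm) begins 54 mm behind the grasp point. The pads swing forward as they close: fully open they stand 13 mm farther back than shut.
Start: joints at [-1.222, 0.477, 0.022, 1.555, -0.011, 1.109, -0.083], TCP at [0.298, 0.606, 0.231] pointing down, gripper open.
Joint ranges: [-2.96, 2.96], [-0.34, 2.1], [-1.41, 1.46], [0.24, 2.44], [-1.37, 4.51], [0.17, 1.92], [-2.96, 2.96]. Speed limits (rad/s): [2.39, 2.39, 3.14, 3.14, 3.14, 3.14, 3.14].

### API

Orientations are given as a unit quaternion [w, x, y, z].
In Python, from station import * gives the robot as it stands. The module is installed in compiled form; this text tells all that it offers.
- The arm moves only by the tool jog_arm, never from a script. Its arguments are lists of equal length, an entry for each row: "dp": the shift along the tool's x, y, z in units of 25 mm (1.0 is 25 mm), a list of three; "angular": the turn, a rotation vector about the tool's x, y, z in units of 5 degrees (1.0 is 5 degrees), a list of three; "claw": the finger opening in mm, from 0 to 85.4. A call has exactly 5 rows; each row is the pose to reach, as a shift and turn from the pose commanded when the call began, along the tool's axes at that moment; what a row does not reach only later rows make up. A row lasts 1/10 s, in which the tool goes at most 50 mm and 8.59 degrees, less where a joint would pass 70% of its speed; a pose out of reach is approached as far as the arm can. A call with a gripper value outside its range is refused whole. The fingers move at their own pace and stop on an object; "grip_force" is the grip in N (left out, the last holds). Time passes only in rows, so rows that repeat a pose let the fingers close, or fill a call up. It gives the time, the measured TCP pose, the force and the opening at its end, in the units of the state.
- get_obs(): the state, without advancing time (a new reading comes with each control period).
- read_camera(name): name is "side" or "top"; returns a dict with "pixels" (400x640x3 uint8, blue, green, red), "camera_matrix" (3x3 intrinsics, pixels), "rvec" (rotation vector, rad) and "tvec" (3), from world to camera coordinates, as OpenCV has them. Camera axes: x right, y down, z forward; pixel columns grow to the right and rows downward; lengths in m; the calibration is good to about 2 mm. A picture is of the moment at which its call begins. There is no depth.
- hand_in(): hands the job in, once; it reports no verdict.
The state is a dict: "t": time; "q": joint angles; "joint_vel": joint speeds; "joint_torque": joint torques, N m; "eef_pos": TCP position; "tool_rot": TCP orientation; "contact_force": force on the tool from outside, world axes, zero at the start; "torque": the same for the moment, N m; "gripper_width": opening from 0.0 (shut) to 1.0 (fully open).
Only numpy, scipy, OpenCV 4.12 (cv2) and the standard library are available. Lean on these libraries where they do the work, as an engineer would, in place of code of your own. Each camera call takes 0.05 s, during which the arm holds its last target.

## Working session

There is one attempt and no reset: what is moved stays moved. The work goes in short steps, Python scripts to look and compute and a tool call to move; the robot and the scene stay as the last step left them, time stands still between calls to the robot, and variables do not carry over. Pictures are saved under pics/ and viewed, and the job is handed in when it is done.

Besides the shell and the picture viewer there is one more tool, called after "Call:" as name(argument=value, ...) on one line, values as JSON. jog_arm: Moves the arm, as the interface text tells. Its arguments: {"type":"object","properties":{"dp":{"type":"array","items":{"type":"array","items":{"type":"number"}}},"angular":{"type":"array","items":{"type":"array","items":{"type":"number"}}},"claw":{"type":"array","items":{"type":"number"}},"grip_force":{"type":"number"}},"required":["dp","angular","claw"]}

```bash
mkdir -p pics; ls; python3 - <<'E'
from station import *
import cv2,json
print(get_obs())
for n in("side","top"):
    c=read_camera(n); cv2.imwrite(f"pics/{n}0.png",c["pixels"])
    print(n,c["camera_matrix"],c["rvec"],c["tvec"])
E
```

```text
pics
{'t': 0.0, 'q': array([-1.22207951,  0.47780385,  0.02236305,  1.55648854, -0.01148135,
        1.10932166, -0.08308978]), 'joint_vel': array([-0.00089112, -0.00069248,  0.00047728, -0.00121132,  0.00180117,
       -0.00050924,  0.00135171]), 'joint_torque': array([ 7.76023280e-04, -5.96461916e+01,  1.60837445e+00, -2.81187737e+01,
        1.25175508e-02,  9.59345314e-03,  1.67953476e-05]), 'eef_pos': array([0.29749879, 0.60521425, 0.23030802]), 'tool_rot': array([-1.31152899e-04,  2.26418175e-01,  9.74029730e-01, -9.37328408e-04]), 'contact_force': array([0.64939264, 0.13388755, 0.04313093]), 'torque': array([ 0.04902536, -0.04342288,  0.0204843 ]), 'gripper_width': 0.9998442097881999}
side [[462.70265815   0.         317.11594444]
 [  0.         462.70265815 205.65491974]
 [  0.           0.           1.        ]] [ 2.39513333 -0.16189784  0.08878337] [-0.57467427  0.13645253  1.2369987 ]
top [[499.99319265   0.         317.34228932]
 [  0.         499.99319265 205.85853262]
 [  0.           0.           1.        ]] [ 2.19517988 -2.17383118  0.08833743] [0.01226732 0.5964324  1.62029377]
```

View pics/side0.png

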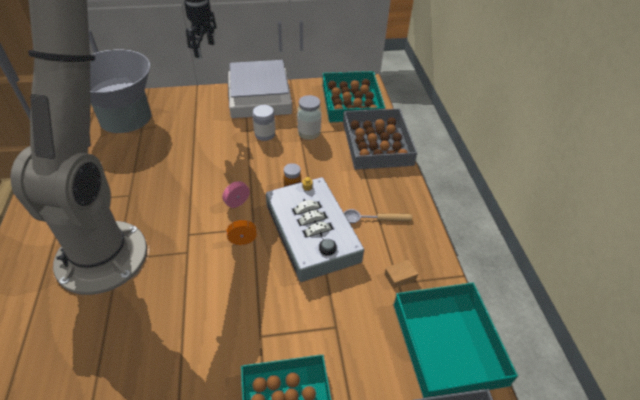

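View pics/top0.png

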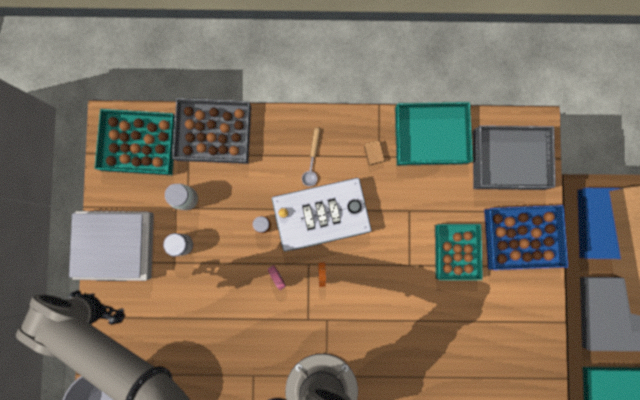

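The side view shows the console at about (313,226). The top view shows it at about (322,213), with the brass weight at (284,212) and the key at (355,206). The look-alikes are a pink wheel at top (277,277) / side (236,195) and an orange wheel at top (322,274) / side (241,233). Both lie loose on the table. The wanted wheels are the three white ones in the console, at top (308,216), (321,213) and (334,210). Next I'll check them in close crops.

```bash
python3 - <<'E'
import cv2
a=cv2.imread("pics/top0.png")[170:255,262:382]; cv2.imwrite("pics/top0c.png",cv2.resize(a,None,fx=6.5,fy=6.5,interpolation=cv2.INTER_CUBIC))
a=cv2.imread("pics/side0.png")[160:285,250:375]; cv2.imwrite("pics/side0c.png",cv2.resize(a,None,fx=4.8,fy=4.8,interpolation=cv2.INTER_CUBIC))
E
```

```text
(no output)
```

View pics/top0c.png

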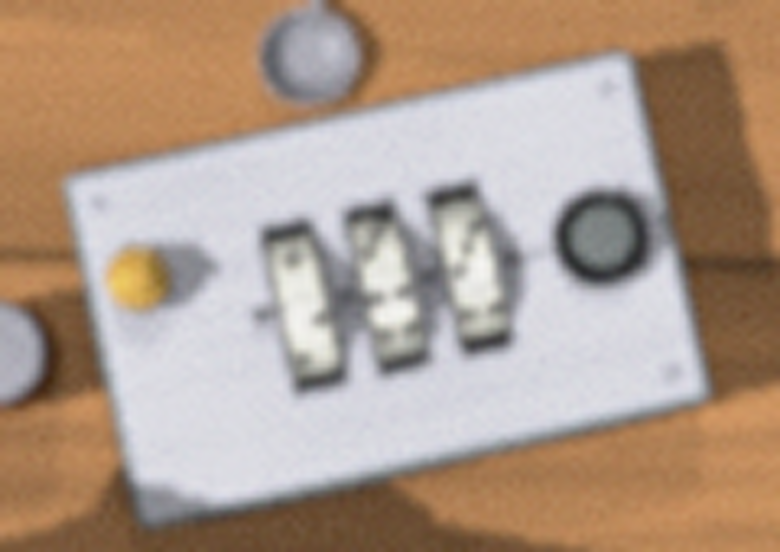

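View pics/side0c.png

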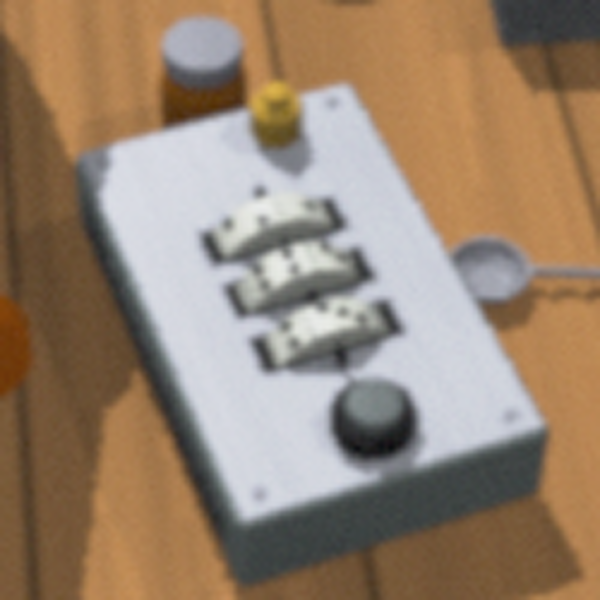

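```bash
cat > h.py <<'E'
import numpy as np,cv2
from scipy.spatial.transform import Rotation as R
from scipy.optimize import least_squares
CAM={"side":(np.array([[462.70265815,0,317.11594444],[0,462.70265815,205.65491974],[0,0,1]]),np.array([2.39513333,-0.16189784,0.08878337]),np.array([-0.57467427,0.13645253,1.2369987])),
"top":(np.array([[499.99319265,0,317.34228932],[0,499.99319265,205.85853262],[0,0,1]]),np.array([2.19517988,-2.17383118,0.08833743]),np.array([0.01226732,0.5964324,1.62029377]))}
def proj(n,P):
    K,r,t=CAM[n]; return cv2.projectPoints(np.atleast_2d(np.array(P,float)),r,t,K,None)[0][:,0]
def con(p,P): # p=[x,y,yaw,z0]
    c,s=np.cos(p[2]),np.sin(p[2]); P=np.atleast_2d(np.array(P,float))
    return np.c_[p[0]+c*P[:,0]-s*P[:,1],p[1]+s*P[:,0]+c*P[:,1],p[3]+P[:,2]]
E
python3 - <<'E'
from h import *
cor=np.array([[.09,.145,.064],[.09,-.145,.064],[-.09,-.145,.064],[-.09,.145,.064]])
T=(np.array([[68,180],[630,52],[708,397],[143,525]])+.5)/6.5-.5+[262,170]
S=(np.array([[350,88],[545,430],[243,520],[82,158]])+.5)/4.8-.5+[250,160]
# key top center (0,-.108)
def f(p): return np.r_[(proj("top",con(p,cor))-T).ravel(),(proj("side",con(p,cor))-S).ravel()]
for zfree in(0,1):
    g=(lambda p:f(p)) if zfree else (lambda p:f(np.r_[p,0]))
    s=least_squares(g,[.65,0,.2,0][:3+zfree]); print(s.x,np.round(s.fun.reshape(-1,2),2).tolist())
p=np.r_[s.x[:3],0] if 0 else s.x
for nm,u in (("top",[602,238]),("side",[375,400])): print(nm)
print(proj("top",con(p,[[0,-.108,.064],[0,-.108,.08],[0,-.108,.09]])), (np.array([602,238])+.5)/6.5-.5+[262,170])
print(proj("side",con(p,[[0,-.108,.064],[0,-.108,.08],[0,-.108,.09]])), (np.array([373,402])+.5)/4.8-.5+[250,160])
E
```

```text
[0.56750385 0.00660354 0.22998445] [[-1.4, -0.88], [0.23, -0.75], [0.9, 0.79], [-0.95, 1.04], [0.79, -1.68], [2.15, 0.55], [-0.87, 2.27], [-1.76, -1.18]]
[ 0.56769669  0.00745782  0.2301394  -0.0023551 ] [[-1.6, -0.86], [-0.1, -0.72], [0.55, 0.74], [-1.16, 0.97], [0.78, -1.31], [2.07, 0.83], [-0.81, 2.53], [-1.66, -0.81]]
top
side
[[353.46929512 206.5194852 ]
 [353.85610724 206.14165432]
 [354.10183511 205.90163191]] [354.19230769 206.19230769]
[[327.43715215 249.05173449]
 [327.65744094 245.24126515]
 [327.79737088 242.8208118 ]] [327.3125     243.35416667]
```

```bash
python3 - <<'E'
from h import *
p=[.5675,.0068,.230,0]
for n,(x,y,w,h,s) in {"top":(262,170,120,85,6.5),"side":(250,160,125,125,4.8)}.items():
    a=cv2.imread(f"pics/{n}0.png")[y:y+h,x:x+w]; a=cv2.resize(a,None,fx=s,fy=s,interpolation=cv2.INTER_CUBIC)
    def dr(P,col):
        u=(proj(n,con(p,P))-[x,y]+.5)*s-.5
        cv2.polylines(a,[np.round(u).astype(int)],False,col,1)
    for yy in(.042,0,-.042):
        for e in(-.011,.011):
            th=np.linspace(-.82,.82,20); dr(np.c_[.04*np.sin(th),0*th+yy+e,.05+.04*np.cos(th)],(0,0,255))
        dr([[0,yy-.011,.09],[0,yy+.011,.09]],(255,0,0))
    t=np.linspace(0,6.28,40)
    dr(np.c_[.016*np.cos(t),-.108+.016*np.sin(t),0*t+.08],(0,255,0))
    c=[[.09,.145,.064],[.09,-.145,.064],[-.09,-.145,.064],[-.09,.145,.064],[.09,.145,.064]]
    dr(c,(255,0,255))
    cv2.imwrite(f"pics/{n}_ov.png",a)
E
```

```text
(no output)
```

View pics/top_ov.png

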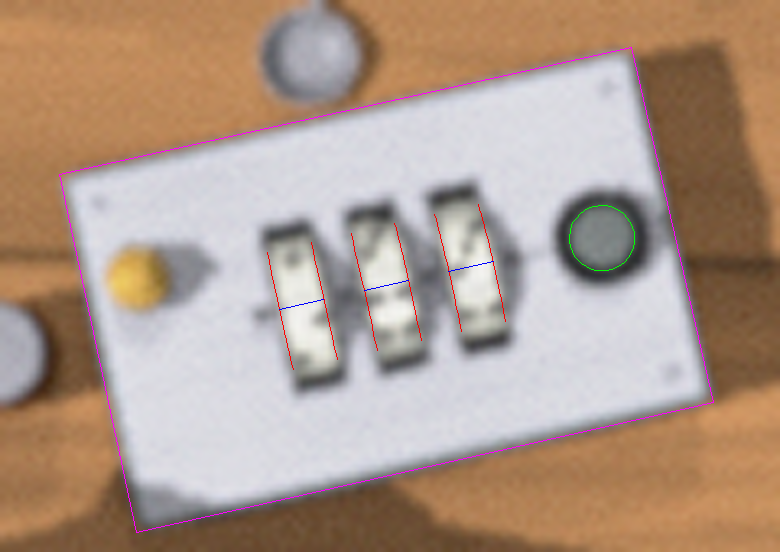

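View pics/side_ov.png

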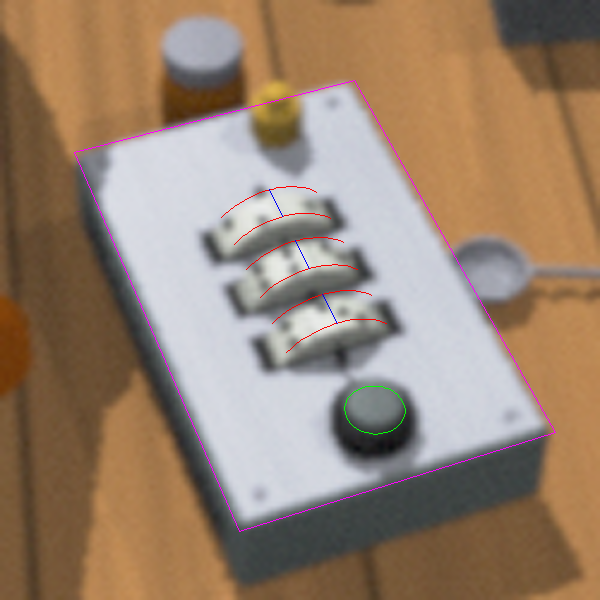

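The overlay fits within about 2 mm in the top view, so the console is at (0.5675, 0.007) with a yaw of 0.23. Next I'll unwrap the rims to read the starting angles.

```bash
cat >> h.py <<'E'
PC=[.5675,.0068,.230,0]
def unwrap(img,n,p=PC,tops=(.09,.09,.09),out=None,off=(0,0)):
    ph=np.linspace(1.3,-1.3,261); rows=[]
    for yy,zt in zip((.042,0,-.042),tops):
        v=np.linspace(.014,-.014,57); PH,V=np.meshgrid(ph,v,indexing="ij")
        P=np.c_[(.04*np.sin(PH)).ravel(),(yy+V).ravel(),(zt-.04+.04*np.cos(PH)).ravel()]
        u=proj(n,con(p,P)).astype(np.float32).reshape(*PH.shape,2)+np.float32(off)
        rows.append(cv2.remap(img,u[...,0],u[...,1],cv2.INTER_CUBIC))
    im=np.hstack([cv2.resize(np.pad(r,((0,0),(0,12),(0,0))),None,fx=3,fy=2) for r in rows])
    for d in np.arange(-1.2,1.21,.2):
        y=int((1.3-d)/2.6*522); cv2.putText(im,f"{d:.1f}",(172,y+4),0,.35,(0,255,255),1)
    return im
E
python3 - <<'E'
from h import *
cv2.imwrite("pics/unw0.png",np.hstack([unwrap(cv2.imread("pics/top0.png"),"top"),]))
cv2.imwrite("pics/unw0s.png",unwrap(cv2.imread("pics/side0.png"),"side",off=(-1.5,1.5)))
E
```

```text
(no output)
```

View pics/unw0.png

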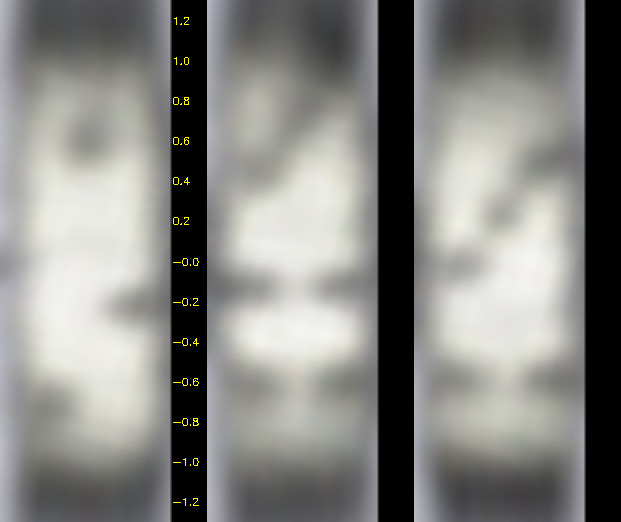

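View pics/unw0s.png

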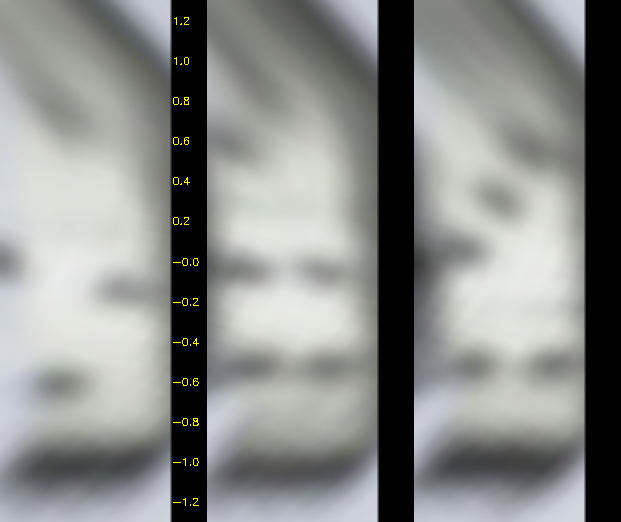

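Readings from the top unwrap, with side view agreeing:

| Wheel | Pip evidence | Angle now | Turn needed |
|---|---|---|---|
| Left | 1-pip group at +0.62, 2-pip centre −0.46 | about 0.6 | +1.5 |
| Middle | 3-pip group at +0.65, 4-pip centre −0.36 | about 2.77 | +1.42 |
| Right | 3-pip group at +0.24 | about 2.32 | −1.27 |

Next I'll work out the move to above the left wheel.

```bash
cat >> h.py <<'E'
def conof(w,p=PC):
    c,s=np.cos(p[2]),np.sin(p[2]); d=np.array(w)[:2]-p[:2]
    return np.array([c*d[0]+s*d[1],-s*d[0]+c*d[1],w[2]])
def plan(target_con):
    from station import get_obs
    o=get_obs(); q=o["tool_rot"]; Rt=R.from_quat([q[1],q[2],q[3],q[0]])
    yaw=PC[2]; Rd=R.from_matrix(np.array([[-np.cos(yaw),-np.sin(yaw),0],[-np.sin(yaw),np.cos(yaw),0],[0,0,-1]]).T.T)
    dp=Rt.inv().apply(con(PC,target_con)[0]-o["eef_pos"])/.025
    rv=np.degrees((Rt.inv()*Rd).as_rotvec())/5
    c=conof(o["eef_pos"])*1000
    print("t %.2f con(mm)"%o["t"],c.round(1),"dp",dp.round(2),"ang",rv.round(2),"F",o["contact_force"].round(1),"w %.2f"%o["gripper_width"])
E
python3 -c "
from h import *
plan([-.010,.042,.150])"
```

```text
t 0.10 con(mm) [-126.4  644.3  230.4] dp [-18.88 -15.67   3.24] ang [-0.02 -0.01 -7.87] F [ 0.3 -0.  -0.1] w 1.00
```

Call:
jog_arm(dp=[[-18.9, -15.7, 0], [-18.9, -15.7, 0], [-18.9, -15.7, 0], [-18.9, -15.7, 0], [-18.9, -15.7, 0]], angular=[[0, 0, -7.87], [0, 0, -7.87], [0, 0, -7.87], [0, 0, -7.87], [0, 0, -7.87]], claw=[0, 0, 0, 0, 0], grip_force=40)

```text
t: 0.6
eef_pos: [0.4002, 0.3755, 0.231]
tool_rot: [-0.0, -0.117, 0.993, -0.0]
contact_force: [2.1, -0.5, 0.6]
gripper_width: 0.146
```

```bash
python3 -c "
from h import *
plan([-.010,.042,.150])"
```

```text
t 0.60 con(mm) [-78.8 397.1 231. ] dp [ -2.68 -14.22   3.24] ang [-0.   -0.    0.06] F [ 2.1 -0.5  0.6] w 0.15
```

Call:
jog_arm(dp=[[-2.7, -14.2, 0], [-2.7, -14.2, 0], [-2.7, -14.2, 0], [-2.7, -14.2, 0], [-2.7, -14.2, 0]], angular=[[0, 0, 0.06], [0, 0, 0.06], [0, 0, 0.06], [0, 0, 0.06], [0, 0, 0.06]], claw=[0, 0, 0, 0, 0])

```text
t: 1.1
eef_pos: [0.5015, 0.1471, 0.2312]
tool_rot: [-0.0, -0.112, 0.994, 0.0]
contact_force: [1.6, -0.1, 0.0]
gripper_width: -0.001
```

```bash
python3 -c "
from h import *
plan([-.010,.042,.115])"
```

```text
t 1.10 con(mm) [-32.2 151.7 231.2] dp [-0.91 -4.38  4.65] ang [ 0.   -0.   -0.06] F [ 1.6 -0.1  0. ] w -0.00
```

Call:
jog_arm(dp=[[-0.4, -2.0, 0.5], [-0.9, -4.0, 1.0], [-0.91, -4.38, 2.5], [-0.91, -4.38, 4.0], [-0.91, -4.38, 4.4]], angular=[[0, 0, -0.06], [0, 0, -0.06], [0, 0, -0.06], [0, 0, -0.06], [0, 0, -0.06]], claw=[0, 0, 0, 0, 0])

```text
t: 1.6
eef_pos: [0.545, 0.0463, 0.1175]
tool_rot: [-0.004, -0.114, 0.993, -0.0]
contact_force: [-1.6, 0.1, -0.4]
gripper_width: -0.003
```

```bash
python3 -c "
from h import *
plan([-.010,.042,.100])
from station import *
for n in('top','side'):
  cv2.imwrite(f'pics/{n}1.png',cv2.resize(read_camera(n)['pixels'][150:270,250:390],None,fx=5,fy=5,interpolation=2))
plan([-.010,.042,.100])
"
```

```text
t 1.60 con(mm) [-12.9  43.6 117.5] dp [-0.12 -0.06  0.7 ] ang [ 0.   -0.08 -0.02] F [-1.6  0.1 -0.4] w -0.00
t 1.70 con(mm) [-11.1  44.7 119.9] dp [-0.05 -0.11  0.8 ] ang [ 0.   -0.04  0.01] F [-0.4  0.2  0.3] w -0.00
```

View pics/side1.png

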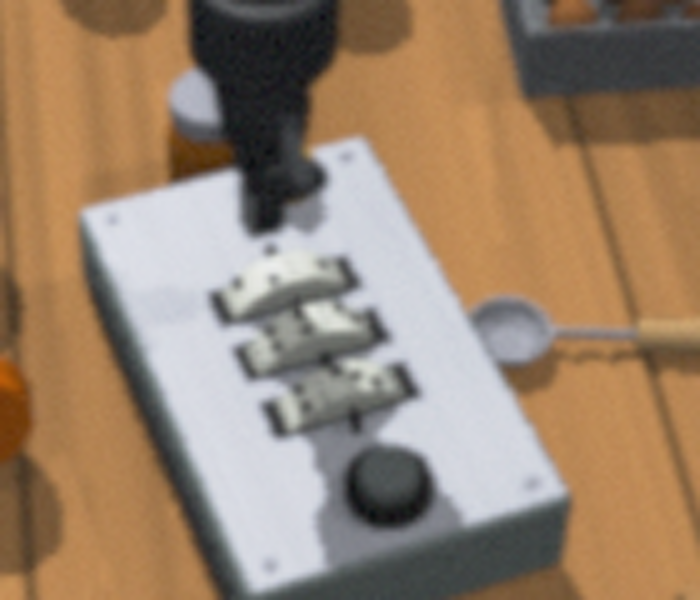

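View pics/top1.png

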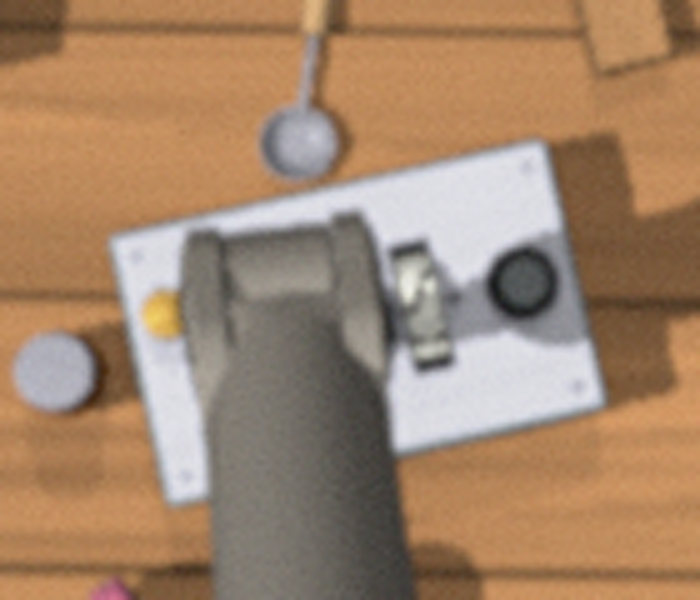

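```bash
python3 -c "
from h import *
print((proj('side',con(PC,[[-.011,.0447,.120],[0,.042,.09],[0,.063,.078],[0,-.063,.078]]))-[250,150]+.5)*5-.5)
print((proj('top',con(PC,[[0,.063,.078],[0,-.063,.078]]))-[250,150]+.5)*5-.5)
"
```

```text
[[266.27726458 224.51668441]
 [287.11852926 260.93605286]
 [273.83475581 249.76189713]
 [357.51196703 414.62574613]]
[[259.51824284 341.72959636]
 [453.31051056 298.43486011]]
```

Call:
jog_arm(dp=[[0, -0.08, 0.4], [0, -0.1, 0.7], [0, -0.1, 0.74], [0, -0.1, 0.78], [0, -0.1, 0.82]], angular=[[0, 0, 0], [0, 0, 0], [0, 0, 0], [0, 0, 0], [0, 0, 0]], claw=[0, 0, 0, 0, 0])

```text
t: 2.2
eef_pos: [0.5488, 0.0453, 0.1013]
tool_rot: [0.0, -0.115, 0.993, 0.0]
contact_force: [0.4, 0.5, 0.2]
gripper_width: -0.002
```

```bash
python3 -c "
from h import *
plan([-.010,.042,.098])"
```

```text
t 2.20 con(mm) [ -9.5  41.7 101.3] dp [0.02 0.01 0.13] ang [0.   0.01 0.  ] F [0.4 0.5 0.2] w -0.00
```

Call:
jog_arm(dp=[[0, 0, 0.04], [0, 0, 0.08], [0, 0, 0.12], [0, 0, 0.16], [0, 0, 0.16]], angular=[[0, 0, 0], [0, 0, 0], [0, 0, 0], [0, 0, 0], [0, 0, 0]], claw=[0, 0, 0, 0, 0])

```text
t: 2.7
eef_pos: [0.5483, 0.045, 0.0967]
tool_rot: [-0.0, -0.115, 0.993, -0.0]
contact_force: [-0.6, -0.1, 0.5]
gripper_width: -0.001
```

Call:
jog_arm(dp=[[0, 0, 0.04], [0, 0, 0.08], [0, 0, 0.12], [0, 0, 0.16], [0, 0, 0.16]], angular=[[0, 0, 0], [0, 0, 0], [0, 0, 0], [0, 0, 0], [0, 0, 0]], claw=[0, 0, 0, 0, 0])

```text
t: 3.2
eef_pos: [0.5483, 0.0451, 0.0926]
tool_rot: [-0.0, -0.115, 0.993, -0.0]
contact_force: [-0.4, -0.2, -0.0]
gripper_width: -0.002
```

Call:
jog_arm(dp=[[0, 0, 0.04], [0, 0, 0.08], [0, 0, 0.12], [0, 0, 0.16], [0, 0, 0.16]], angular=[[0, 0, 0], [0, 0, 0], [0, 0, 0], [0, 0, 0], [0, 0, 0]], claw=[0, 0, 0, 0, 0])

```text
t: 3.7
eef_pos: [0.5483, 0.0451, 0.0886]
tool_rot: [-0.0, -0.115, 0.993, 0.0]
contact_force: [0.5, 0.0, 0.9]
gripper_width: 0.003
```

Call:
jog_arm(dp=[[0, 0, 0.04], [0, 0, 0.08], [0, 0, 0.12], [0, 0, 0.12], [0, 0, 0.12]], angular=[[0, 0, 0], [0, 0, 0], [0, 0, 0], [0, 0, 0], [0, 0, 0]], claw=[0, 0, 0, 0, 0])

```text
t: 4.2
eef_pos: [0.5484, 0.0451, 0.0858]
tool_rot: [-0.0, -0.115, 0.993, 0.0]
contact_force: [0.9, 0.0, -0.3]
gripper_width: 0.002
```

Call:
jog_arm(dp=[[0, 0, 0.04], [0, 0, 0.08], [0, 0, 0.12], [0, 0, 0.12], [0, 0, 0.12]], angular=[[0, 0, 0], [0, 0, 0], [0, 0, 0], [0, 0, 0], [0, 0, 0]], claw=[0, 0, 0, 0, 0])

```text
t: 4.7
eef_pos: [0.5486, 0.0451, 0.083]
tool_rot: [0.0, -0.115, 0.993, 0.0]
contact_force: [-2.1, -0.1, 4.0]
gripper_width: 0.004
```

Call:
jog_arm(dp=[[0, 0, 0.04], [0, 0, 0.05], [-0.1, 0, 0.05], [-0.2, 0, 0.05], [-0.3, 0, 0.05]], angular=[[0, 0, 0], [0, 0, 0], [0, 0, 0], [0, 0, 0], [0, 0, 0]], claw=[0, 0, 0, 0, 0])

```text
t: 5.2
eef_pos: [0.5555, 0.0467, 0.0818]
tool_rot: [-0.0, -0.115, 0.993, 0.0]
contact_force: [-3.1, 0.4, 6.8]
gripper_width: -0.001
```

Call:
jog_arm(dp=[[-0.12, 0, 0.0], [-0.24, 0, 0.0], [-0.36, 0, 0.0], [-0.48, 0, 0.0], [-0.5, 0, 0.0]], angular=[[0, 0, 0], [0, 0, 0], [0, 0, 0], [0, 0, 0], [0, 0, 0]], claw=[0, 0, 0, 0, 0])

```text
t: 5.7
eef_pos: [0.5681, 0.0497, 0.0819]
tool_rot: [0.0, -0.115, 0.993, 0.0]
contact_force: [-3.0, 0.1, 7.1]
gripper_width: 0.0
```

```bash
python3 -c "
from h import *
plan([-.010,.042,.098])"
```

```text
t 5.70 con(mm) [10.4 41.7 81.9] dp [ 0.82  0.01 -0.65] ang [ 0.  0. -0.] F [-3.   0.1  7.1] w 0.00
```

Call:
jog_arm(dp=[[0, 0, -0.2], [0.4, 0, -0.26], [0.82, 0, -0.26], [0.82, 0, -0.16], [0.82, 0, -0.1]], angular=[[0, 0, 0], [0, 0, 0], [0, 0, 0], [0, 0, 0], [0, 0, 0]], claw=[0, 0, 0, 0, 0])

```text
t: 6.2
eef_pos: [0.5471, 0.0448, 0.0837]
tool_rot: [-0.0, -0.115, 0.993, 0.0]
contact_force: [-2.0, -1.0, 2.4]
gripper_width: 0.0
```

Call:
jog_arm(dp=[[0, 0, 0.05], [0, 0, 0.09], [0, 0, 0.1], [-0.14, 0, 0.1], [-0.28, 0, 0.1]], angular=[[0, 0, 0], [0, 0, 0], [0, 0, 0], [0, 0, 0], [0, 0, 0]], claw=[0, 0, 0, 0, 0])

```text
t: 6.7
eef_pos: [0.5552, 0.0466, 0.082]
tool_rot: [0.0, -0.115, 0.993, 0.0]
contact_force: [-3.4, -0.6, 7.0]
gripper_width: 0.003
```

Call:
jog_arm(dp=[[-0.14, 0, 0], [-0.28, 0, 0], [-0.42, 0, 0], [-0.54, 0, 0], [-0.54, 0, 0]], angular=[[0, 0, 0], [0, 0, 0], [0, 0, 0], [0, 0, 0], [0, 0, 0]], claw=[0, 0, 0, 0, 0])

```text
t: 7.2
eef_pos: [0.5691, 0.05, 0.0821]
tool_rot: [0.001, -0.115, 0.993, 0.0]
contact_force: [-0.3, -0.1, 5.6]
gripper_width: 0.002
```

```bash
python3 -c "
from h import *
plan([-.010,.042,.098])"
```

```text
t 7.20 con(mm) [11.4 41.7 82.1] dp [ 0.85  0.01 -0.64] ang [0.   0.02 0.  ] F [-0.3 -0.1  5.6] w 0.00
```

Call:
jog_arm(dp=[[0, 0, -0.2], [0.4, 0, -0.26], [0.82, 0, -0.26], [0.82, 0, -0.16], [0.82, 0, -0.1]], angular=[[0, 0, 0], [0, 0, 0], [0, 0, 0], [0, 0, 0], [0, 0, 0]], claw=[0, 0, 0, 0, 0])

```text
t: 7.7
eef_pos: [0.5472, 0.0448, 0.0837]
tool_rot: [-0.0, -0.115, 0.993, 0.0]
contact_force: [-2.0, -0.8, 1.9]
gripper_width: -0.001
```

Call:
jog_arm(dp=[[0, 0, 0.05], [0, 0, 0.1], [0, 0, 0.11], [-0.14, 0, 0.11], [-0.28, 0, 0.11]], angular=[[0, 0, 0], [0, 0, 0], [0, 0, 0], [0, 0, 0], [0, 0, 0]], claw=[0, 0, 0, 0, 0])

```text
t: 8.2
eef_pos: [0.5552, 0.0467, 0.0818]
tool_rot: [0.0, -0.115, 0.993, 0.0]
contact_force: [-2.3, -1.0, 8.0]
gripper_width: 0.002
```

```bash
python3 -c "
from h import *
plan([-.010,.042,.098])"
```

```text
t 8.20 con(mm) [-2.9 41.6 81.8] dp [ 0.28  0.02 -0.65] ang [ 0.  0. -0.] F [-2.3 -1.   8. ] w 0.00
```

Call:
jog_arm(dp=[[-0.14, 0, 0], [-0.28, 0, 0], [-0.38, 0, 0], [-0.38, 0, 0], [-0.38, 0, 0]], angular=[[0, 0, 0], [0, 0, 0], [0, 0, 0], [0, 0, 0], [0, 0, 0]], claw=[0, 0, 0, 0, 0])

```text
t: 8.7
eef_pos: [0.5651, 0.049, 0.0819]
tool_rot: [0.001, -0.115, 0.993, 0.0]
contact_force: [-0.4, 0.1, 6.4]
gripper_width: -0.003
```

Call:
jog_arm(dp=[[0, 0, -0.2], [0, 0, -0.5], [0.3, 0, -0.9], [0.68, -1.2, -1.2], [0.68, -1.68, -1.2]], angular=[[0, 0, 0], [0, 0, 0], [0, 0, 0], [0, 0, 0], [0, 0, 0]], claw=[0, 0, 0, 0, 0])

```text
t: 9.2
eef_pos: [0.5567, 0.0011, 0.1127]
tool_rot: [0.001, -0.113, 0.994, -0.001]
contact_force: [0.7, -0.4, -0.5]
gripper_width: 0.0
```

```bash
cat > look.py <<'E'
import sys
from h import *
from station import *
k=sys.argv[1]
for n in ('top','side'):
    im=read_camera(n)['pixels']; cv2.imwrite(f'pics/{n}{k}_raw.png',im)
    im2=im[150:270,250:390]; cv2.imwrite(f'pics/{n}{k}.png',cv2.resize(im2,None,fx=5,fy=5,interpolation=2))
plan([-.010,0,.100])
E
python3 look.py 2
```

```text
t 9.30 con(mm) [-11.1  -2.8 111.8] dp [-0.04  0.11  0.47] ang [-0.01  0.01 -0.05] F [ 0.3  0.7 -0. ] w -0.00
```

View pics/side2.png

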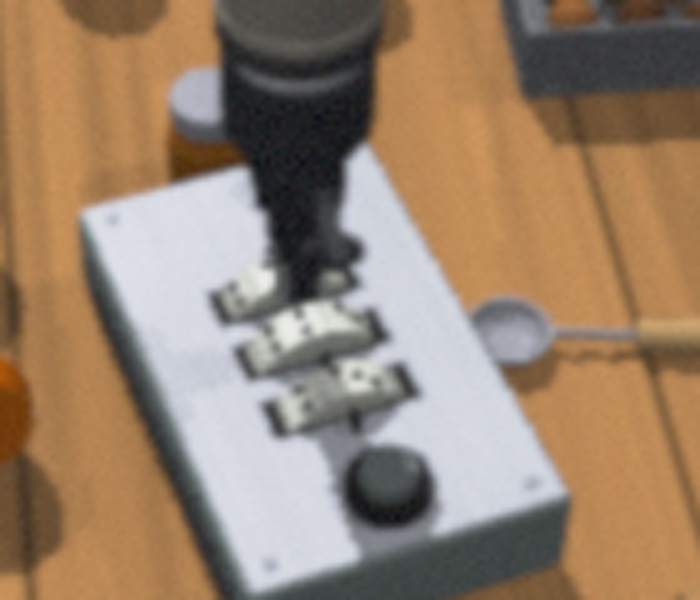

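Call:
jog_arm(dp=[[0, 0.05, 0.2], [0, 0.11, 0.4], [0, 0.11, 0.5], [0, 0.11, 0.56], [0, 0.11, 0.6]], angular=[[0, 0, -0.05], [0, 0, -0.05], [0, 0, -0.05], [0, 0, -0.05], [0, 0, -0.05]], claw=[0, 0, 0, 0, 0])

```text
t: 9.8
eef_pos: [0.5562, 0.0071, 0.0958]
tool_rot: [-0.0, -0.117, 0.993, 0.0]
contact_force: [-0.2, 0.1, -1.1]
gripper_width: -0.002
```

Call:
jog_arm(dp=[[0, 0, 0.04], [0, 0, 0.08], [0, 0, 0.12], [0, 0, 0.12], [0, 0, 0.12]], angular=[[0, 0, 0], [0, 0, 0], [0, 0, 0], [0, 0, 0], [0, 0, 0]], claw=[0, 0, 0, 0, 0])

```text
t: 10.3
eef_pos: [0.5564, 0.0066, 0.0933]
tool_rot: [0.0, -0.117, 0.993, 0.0]
contact_force: [-0.7, -0.7, -0.7]
gripper_width: 0.002
```

Call:
jog_arm(dp=[[0, -0.04, 0.04], [0, -0.08, 0.08], [0, -0.08, 0.12], [0, -0.08, 0.16], [0, -0.08, 0.16]], angular=[[0, 0, 0.05], [0, 0, 0.05], [0, 0, 0.05], [0, 0, 0.05], [0, 0, 0.05]], claw=[0, 0, 0, 0, 0])

```text
t: 10.8
eef_pos: [0.5567, 0.0047, 0.0891]
tool_rot: [-0.0, -0.115, 0.993, 0.0]
contact_force: [0.4, -0.2, -0.4]
gripper_width: 0.002
```

Call:
jog_arm(dp=[[0, 0, 0.04], [0, 0, 0.08], [0, 0, 0.12], [0, 0, 0.14], [0, 0, 0.14]], angular=[[0, 0, 0], [0, 0, 0], [0, 0, 0], [0, 0, 0], [0, 0, 0]], claw=[0, 0, 0, 0, 0])

```text
t: 11.3
eef_pos: [0.5568, 0.0047, 0.0857]
tool_rot: [-0.0, -0.115, 0.993, 0.0]
contact_force: [-0.6, 0.3, -0.1]
gripper_width: 0.0
```

Call:
jog_arm(dp=[[0, 0, 0.04], [0, 0, 0.08], [0, 0, 0.12], [0, 0, 0.14], [0, 0, 0.14]], angular=[[0, 0, 0], [0, 0, 0], [0, 0, 0], [0, 0, 0], [0, 0, 0]], claw=[0, 0, 0, 0, 0])

```text
t: 11.8
eef_pos: [0.5571, 0.0047, 0.0828]
tool_rot: [0.0, -0.115, 0.993, 0.0]
contact_force: [-1.6, -0.9, 7.1]
gripper_width: -0.0
```

Call:
jog_arm(dp=[[-0.08, 0, 0.01], [-0.22, 0, 0.01], [-0.36, 0, 0.01], [-0.5, 0, 0.01], [-0.64, 0, 0.01]], angular=[[0, 0, 0], [0, 0, 0], [0, 0, 0], [0, 0, 0], [0, 0, 0]], claw=[0, 0, 0, 0, 0])

```text
t: 12.3
eef_pos: [0.5724, 0.0084, 0.0826]
tool_rot: [-0.0, -0.115, 0.993, 0.0]
contact_force: [-2.9, 0.1, 7.2]
gripper_width: -0.004
```

Call:
jog_arm(dp=[[-0.12, 0, 0], [-0.18, 0, 0], [-0.18, 0, 0], [-0.18, 0, 0], [-0.18, 0, -0.1]], angular=[[0, 0, 0], [0, 0, 0], [0, 0, 0], [0, 0, 0], [0, 0, 0]], claw=[0, 0, 0, 0, 0])

```text
t: 12.8
eef_pos: [0.5773, 0.0095, 0.0849]
tool_rot: [0.0, -0.115, 0.993, 0.0]
contact_force: [-0.6, -0.1, 1.6]
gripper_width: -0.002
```

```bash
python3 -c "
from h import *
plan([-.010,.0,.098])"
```

```text
t 12.80 con(mm) [10.1  0.4 84.9] dp [ 0.8  -0.02 -0.52] ang [0.   0.01 0.  ] F [-0.6 -0.1  1.6] w -0.00
```

Call:
jog_arm(dp=[[0.1, 0, -0.16], [0.5, 0, -0.16], [0.83, 0, -0.16], [0.83, 0, -0.06], [0.83, 0, 0.0]], angular=[[0, 0, 0], [0, 0, 0], [0, 0, 0], [0, 0, 0], [0, 0, 0]], claw=[0, 0, 0, 0, 0])

```text
t: 13.3
eef_pos: [0.5558, 0.0043, 0.0842]
tool_rot: [-0.001, -0.115, 0.993, -0.0]
contact_force: [-3.0, -2.1, 3.8]
gripper_width: 0.001
```

Call:
jog_arm(dp=[[0, 0, 0.05], [0, 0, 0.1], [0, 0, 0.11], [-0.14, 0, 0.11], [-0.28, 0, 0.11]], angular=[[0, 0, 0], [0, 0, 0], [0, 0, 0], [0, 0, 0], [0, 0, 0]], claw=[0, 0, 0, 0, 0])

```text
t: 13.8
eef_pos: [0.5641, 0.0063, 0.0824]
tool_rot: [0.0, -0.115, 0.993, 0.0]
contact_force: [-2.7, 0.1, 8.7]
gripper_width: 0.003
```

Call:
jog_arm(dp=[[-0.14, 0, 0], [-0.28, 0, 0], [-0.42, 0, 0], [-0.54, 0, 0], [-0.54, 0, 0]], angular=[[0, 0, 0], [0, 0, 0], [0, 0, 0], [0, 0, 0], [0, 0, 0]], claw=[0, 0, 0, 0, 0])

```text
t: 14.3
eef_pos: [0.5781, 0.0096, 0.0826]
tool_rot: [0.001, -0.115, 0.993, 0.0]
contact_force: [-1.0, 0.3, 7.8]
gripper_width: -0.003
```

```bash
python3 -c "
from h import *
plan([-.010,.0,.098])"
```

```text
t 14.30 con(mm) [10.9  0.4 82.6] dp [ 0.84 -0.01 -0.62] ang [-0.    0.03  0.  ] F [-1.   0.3  7.8] w -0.00
```

Call:
jog_arm(dp=[[0, 0, -0.2], [0.4, 0, -0.26], [0.84, 0, -0.26], [0.84, 0, -0.18], [0.84, 0, -0.1]], angular=[[0, 0, 0], [0, 0, 0], [0, 0, 0], [0, 0, 0], [0, 0, 0]], claw=[0, 0, 0, 0, 0])

```text
t: 14.8
eef_pos: [0.5551, 0.0042, 0.084]
tool_rot: [-0.001, -0.115, 0.993, 0.0]
contact_force: [-4.1, -0.7, 4.6]
gripper_width: 0.0
```

Call:
jog_arm(dp=[[0, 0, 0.05], [0, 0, 0.1], [0, 0, 0.1], [-0.14, 0, 0.1], [-0.28, 0, 0.1]], angular=[[0, 0, 0], [0, 0, 0], [0, 0, 0], [0, 0, 0], [0, 0, 0]], claw=[0, 0, 0, 0, 0])

```text
t: 15.3
eef_pos: [0.5634, 0.0062, 0.0824]
tool_rot: [0.0, -0.115, 0.993, 0.0]
contact_force: [-2.4, -0.5, 8.5]
gripper_width: 0.002
```

Call:
jog_arm(dp=[[-0.14, 0, 0], [-0.26, 0, 0], [-0.3, 0, 0], [-0.3, 0, 0], [-0.3, 0, 0]], angular=[[0, 0, 0], [0, 0, 0], [0, 0, 0], [0, 0, 0], [0, 0, 0]], claw=[0, 0, 0, 0, 0])

```text
t: 15.8
eef_pos: [0.5713, 0.008, 0.0825]
tool_rot: [0.001, -0.115, 0.993, 0.0]
contact_force: [-2.2, 0.3, 9.3]
gripper_width: 0.0
```

```bash
python3 -c "
from h import *
plan([.010,-.042,.105])"
```

```text
t 15.80 con(mm) [ 4.   0.3 82.5] dp [-0.24 -1.69 -0.9 ] ang [-0.    0.02  0.  ] F [-2.2  0.3  9.3] w 0.00
```

Call:
jog_arm(dp=[[0, 0, -0.3], [0, 0, -0.9], [-0.1, -0.8, -1.15], [-0.26, -1.7, -1.15], [-0.26, -1.7, -1.15]], angular=[[0, 0, 0], [0, 0, 0], [0, 0, 0], [0, 0, 0], [0, 0, 0]], claw=[0, 0, 0, 0, 0])

```text
t: 16.3
eef_pos: [0.5876, -0.0357, 0.1111]
tool_rot: [0.001, -0.113, 0.994, -0.001]
contact_force: [-0.1, -0.2, 0.4]
gripper_width: -0.001
```

```bash
python3 look.py 3; python3 -c "
from h import *
plan([.0105,-.042,.098])
cv2.imwrite('pics/unw3.png',unwrap(cv2.imread('pics/side3_raw.png'),'side',off=(-.8,.8),tops=(.084,.085,.09)))"
```

```text
t 16.40 con(mm) [  9.4 -42.3 110.4] dp [0.78 1.69 0.42] ang [ 0.   -0.   -0.01] F [-0.4  0.7  0.3] w -0.00
t 16.40 con(mm) [  9.4 -42.3 110.4] dp [-0.04  0.01  0.49] ang [ 0.   -0.   -0.01] F [-0.4  0.7  0.3] w -0.00
```

View pics/side3.png

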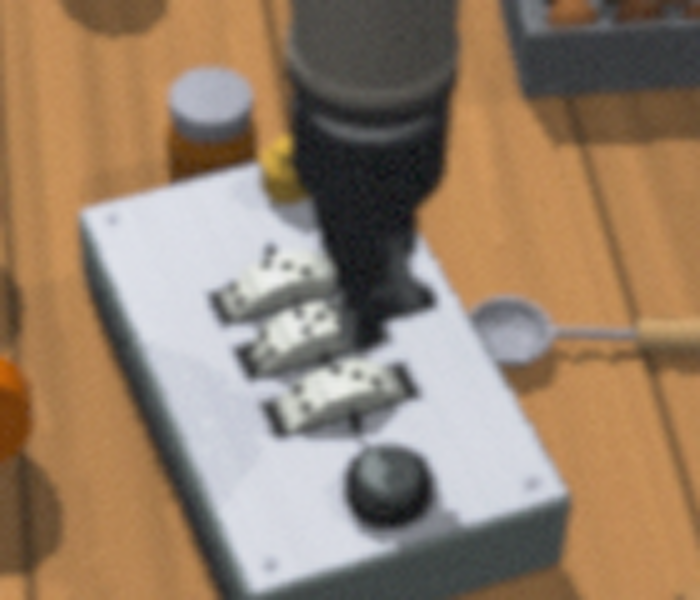

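View pics/unw3.png

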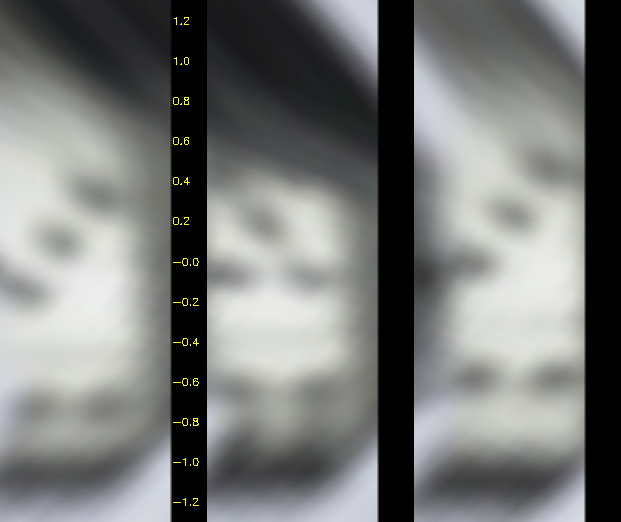

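View pics/top3.png

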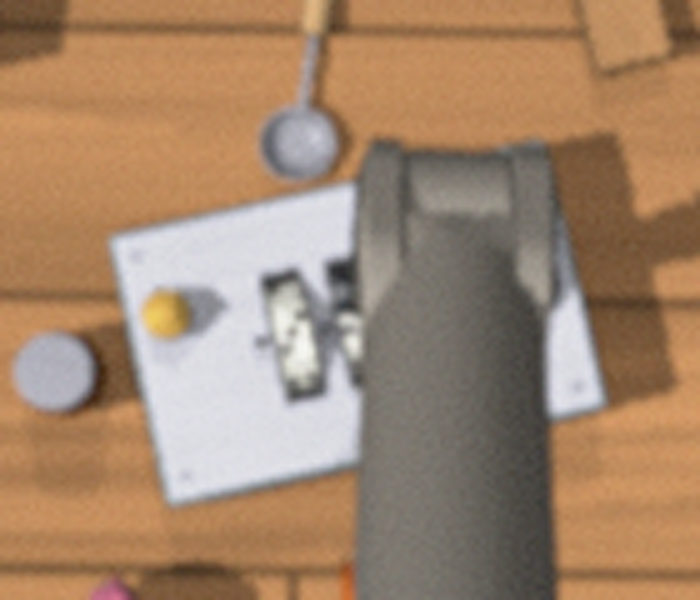

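Call:
jog_arm(dp=[[0, 0, 0.2], [0, 0, 0.38], [0, 0, 0.44], [0, 0, 0.48], [0, 0, 0.52]], angular=[[0, 0, 0], [0, 0, 0], [0, 0, 0], [0, 0, 0], [0, 0, 0]], claw=[0, 0, 0, 0, 0])

```text
t: 16.9
eef_pos: [0.5862, -0.0319, 0.0974]
tool_rot: [-0.0, -0.115, 0.993, 0.0]
contact_force: [-0.1, -0.0, 0.5]
gripper_width: -0.003
```

Call:
jog_arm(dp=[[0, 0, 0.04], [0, 0, 0.08], [0, 0, 0.12], [0, 0, 0.14], [0, 0, 0.14]], angular=[[0, 0, 0], [0, 0, 0], [0, 0, 0], [0, 0, 0], [0, 0, 0]], claw=[0, 0, 0, 0, 0])

```text
t: 17.4
eef_pos: [0.5862, -0.0321, 0.094]
tool_rot: [-0.0, -0.115, 0.993, 0.0]
contact_force: [-0.4, 0.6, -0.3]
gripper_width: 0.001
```

Call:
jog_arm(dp=[[-0.05, 0, 0.04], [-0.05, 0, 0.08], [-0.05, 0, 0.12], [-0.05, 0, 0.14], [-0.05, 0, 0.14]], angular=[[0, 0, 0], [0, 0, 0], [0, 0, 0], [0, 0, 0], [0, 0, 0]], claw=[0, 0, 0, 0, 0])

```text
t: 17.9
eef_pos: [0.5874, -0.0318, 0.0904]
tool_rot: [-0.0, -0.115, 0.993, 0.0]
contact_force: [-0.2, 0.7, 0.1]
gripper_width: -0.001
```

Call:
jog_arm(dp=[[0, 0, 0.04], [0, 0, 0.08], [0, 0, 0.12], [0, 0, 0.14], [0, 0, 0.14]], angular=[[0, 0, 0], [0, 0, 0], [0, 0, 0], [0, 0, 0], [0, 0, 0]], claw=[0, 0, 0, 0, 0])

```text
t: 18.4
eef_pos: [0.5874, -0.0318, 0.0869]
tool_rot: [-0.0, -0.115, 0.993, 0.0]
contact_force: [-0.3, -0.5, 0.2]
gripper_width: 0.001
```

Call:
jog_arm(dp=[[0, 0, 0.04], [0, 0, 0.08], [0, 0, 0.12], [0, 0, 0.12], [0, 0, 0.12]], angular=[[0, 0, 0], [0, 0, 0], [0, 0, 0], [0, 0, 0], [0, 0, 0]], claw=[0, 0, 0, 0, 0])

```text
t: 18.9
eef_pos: [0.5875, -0.0318, 0.084]
tool_rot: [-0.0, -0.115, 0.993, 0.0]
contact_force: [-0.3, -1.3, -0.5]
gripper_width: -0.001
```

Call:
jog_arm(dp=[[0, 0, 0.04], [0, 0, 0.08], [0, 0, 0.12], [0, 0, 0.12], [0, 0, 0.12]], angular=[[0, 0, 0], [0, 0, 0], [0, 0, 0], [0, 0, 0], [0, 0, 0]], claw=[0, 0, 0, 0, 0])

```text
t: 19.4
eef_pos: [0.5876, -0.0318, 0.0813]
tool_rot: [0.0, -0.115, 0.993, -0.0]
contact_force: [0.5, 1.0, 3.9]
gripper_width: 0.001
```

Call:
jog_arm(dp=[[0, 0, 0.04], [0, 0, 0.06], [0.12, 0, 0.06], [0.26, 0, 0.06], [0.4, 0, 0.06]], angular=[[0, 0, 0], [0, 0, 0], [0, 0, 0], [0, 0, 0], [0, 0, 0]], claw=[0, 0, 0, 0, 0])

```text
t: 19.9
eef_pos: [0.5801, -0.0336, 0.0807]
tool_rot: [0.003, -0.115, 0.993, -0.0]
contact_force: [3.6, 0.2, 5.2]
gripper_width: 0.003
```

```bash
python3 -c "
from h import *
plan([-.010,-.042,.098])"
```

```text
t 19.90 con(mm) [  3.1 -42.2  80.7] dp [ 0.52  0.01 -0.69] ang [-0.01  0.06  0.  ] F [3.6 0.2 5.2] w 0.00
```

Call:
jog_arm(dp=[[0.12, 0, 0.03], [0.24, 0, 0.03], [0.36, 0, 0.03], [0.48, 0, 0.03], [0.48, 0, 0.03]], angular=[[0, 0, 0], [0, 0, 0], [0, 0, 0], [0, 0, 0], [0, 0, 0]], claw=[0, 0, 0, 0, 0])

```text
t: 20.4
eef_pos: [0.568, -0.0365, 0.08]
tool_rot: [0.002, -0.115, 0.993, -0.0]
contact_force: [1.7, 0.9, 7.0]
gripper_width: -0.001
```

```bash
python3 -c "
from h import *
plan([.0105,-.042,.098])"
```

```text
t 20.40 con(mm) [ -9.4 -42.3  80. ] dp [-0.8   0.01 -0.72] ang [-0.01  0.05  0.  ] F [1.7 0.9 7. ] w -0.00
```

Call:
jog_arm(dp=[[0, 0, -0.2], [-0.4, 0, -0.26], [-0.83, 0, -0.26], [-0.83, 0, -0.18], [-0.83, 0, -0.1]], angular=[[0, 0, 0], [0, 0, 0], [0, 0, 0], [0, 0, 0], [0, 0, 0]], claw=[0, 0, 0, 0, 0])

```text
t: 20.9
eef_pos: [0.5872, -0.0316, 0.081]
tool_rot: [0.001, -0.115, 0.993, 0.0]
contact_force: [1.3, 2.5, 5.3]
gripper_width: 0.001
```

Call:
jog_arm(dp=[[0, 0, 0.05], [0, 0, 0.1], [0, 0, 0.1], [0.14, 0, 0.1], [0.28, 0, 0.1]], angular=[[0, 0, 0], [0, 0, 0], [0, 0, 0], [0, 0, 0], [0, 0, 0]], claw=[0, 0, 0, 0, 0])

```text
t: 21.4
eef_pos: [0.5813, -0.033, 0.08]
tool_rot: [0.002, -0.115, 0.993, 0.0]
contact_force: [2.8, 2.7, 7.3]
gripper_width: -0.003
```

Call:
jog_arm(dp=[[0.14, 0, 0], [0.28, 0, 0], [0.42, 0, 0], [0.53, 0, 0], [0.53, 0, 0]], angular=[[0, 0, 0], [0, 0, 0], [0, 0, 0], [0, 0, 0], [0, 0, 0]], claw=[0, 0, 0, 0, 0])

```text
t: 21.9
eef_pos: [0.5676, -0.0363, 0.0798]
tool_rot: [0.001, -0.115, 0.993, 0.0]
contact_force: [0.9, 1.1, 8.0]
gripper_width: -0.0
```

```bash
python3 -c "
from h import *
plan([.0105,-.042,.098])"
```

```text
t 21.90 con(mm) [ -9.8 -42.   79.8] dp [-0.81 -0.   -0.73] ang [0.   0.03 0.  ] F [0.9 1.1 8. ] w -0.00
```

Call:
jog_arm(dp=[[0, 0, -0.2], [-0.3, 0, -0.26], [-0.6, 0, -0.26], [-0.6, 0, -0.18], [-0.6, 0, -0.1]], angular=[[0, 0, 0], [0, 0, 0], [0, 0, 0], [0, 0, 0], [0, 0, 0]], claw=[0, 0, 0, 0, 0])

```text
t: 22.4
eef_pos: [0.5818, -0.033, 0.081]
tool_rot: [0.0, -0.115, 0.993, 0.0]
contact_force: [0.2, 1.6, 5.5]
gripper_width: -0.0
```

Call:
jog_arm(dp=[[0, 0, 0.05], [0, 0, 0.1], [0, 0, 0.1], [0.14, 0, 0.1], [0.28, 0, 0.1]], angular=[[0, 0, 0], [0, 0, 0], [0, 0, 0], [0, 0, 0], [0, 0, 0]], claw=[0, 0, 0, 0, 0])

```text
t: 22.9
eef_pos: [0.5764, -0.0344, 0.08]
tool_rot: [0.002, -0.115, 0.993, 0.0]
contact_force: [2.3, 1.4, 6.6]
gripper_width: 0.002
```

Call:
jog_arm(dp=[[0.1, 0, 0], [0.14, 0, 0], [0.14, 0, 0], [0.14, 0, 0], [0.14, 0, -0.1]], angular=[[0, 0, 0], [0, 0, 0], [0, 0, 0], [0, 0, 0], [0, 0, 0]], claw=[0, 0, 0, 0, 0])

```text
t: 23.4
eef_pos: [0.5723, -0.0353, 0.082]
tool_rot: [0.001, -0.115, 0.993, 0.0]
contact_force: [1.5, 0.4, 2.4]
gripper_width: -0.0
```

```bash
python3 -c "
from h import *
plan([-.200,-.080,.18])"
```

```text
t 23.40 con(mm) [ -4.9 -42.1  82. ] dp [ 7.79 -1.52 -3.94] ang [-0.    0.03  0.  ] F [1.5 0.4 2.4] w -0.00
```

Call:
jog_arm(dp=[[0, 0, -0.5], [0, 0, -1.8], [0, -2, -2.0], [0, -4, -2.0], [0, -6, -2.0]], angular=[[0, 0, 0], [0, 0, 0], [0, 0, 0], [0, 0, 0], [0, 0, 0]], claw=[0, 0, 0, 0, 0])

```text
t: 23.9
eef_pos: [0.6048, -0.1828, 0.1321]
tool_rot: [-0.0, -0.115, 0.993, 0.0]
contact_force: [0.9, 0.7, -0.3]
gripper_width: -0.0
```

Call:
jog_arm(dp=[[0, -2, 0], [0, -2, 0], [0, -2, 0], [0, -2, 0], [0, -2, 0]], angular=[[0, 0, 0], [0, 0, 0], [0, 0, 0], [0, 0, 0], [0, 0, 0]], claw=[0, 0, 0, 0, 0])

```text
t: 24.4
eef_pos: [0.6164, -0.2279, 0.1312]
tool_rot: [-0.0, -0.116, 0.993, 0.001]
contact_force: [-0.1, 0.5, 0.1]
gripper_width: -0.003
```

```bash
python3 look.py 4; python3 -c "
from h import *
t=(.084,.085,.082)
cv2.imwrite('pics/unw4s.png',unwrap(cv2.imread('pics/side4_raw.png'),'side',off=(-.8,.8),tops=t))
cv2.imwrite('pics/unw4t.png',unwrap(cv2.imread('pics/top4_raw.png'),'top',tops=t))"
```

```text
t 24.50 con(mm) [  -5.9 -240.3  131.4] dp [0.14 9.61 1.26] ang [ 0.01 -0.    0.02] F [1.  0.4 0.1] w -0.00
```

View pics/side4.png

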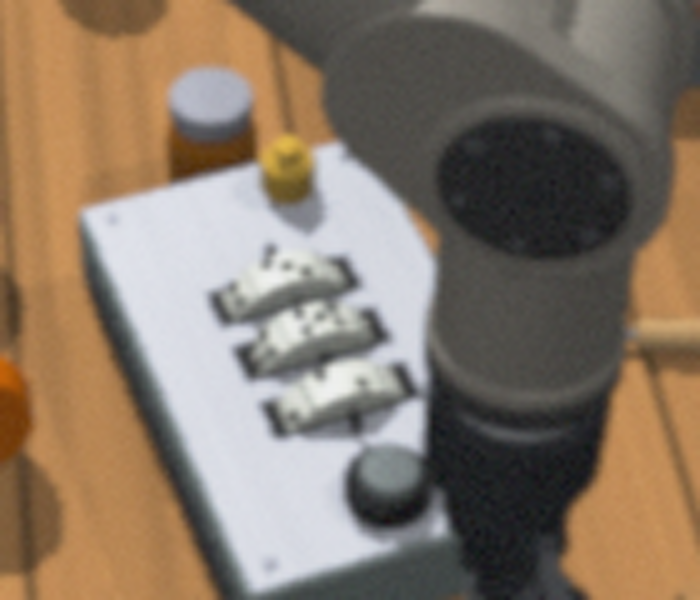

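View pics/top4.png

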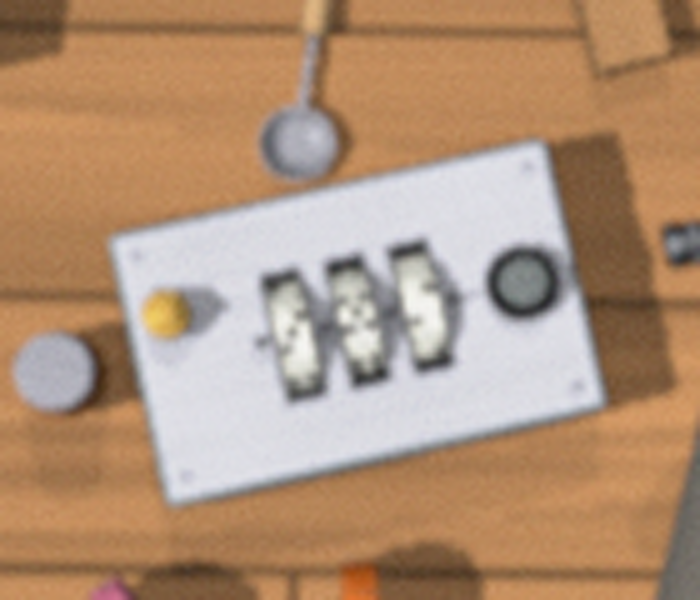

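View pics/unw4s.png

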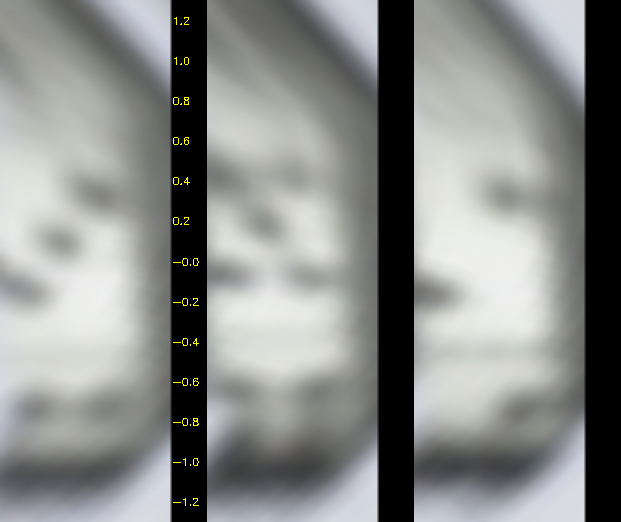

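View pics/unw4t.png

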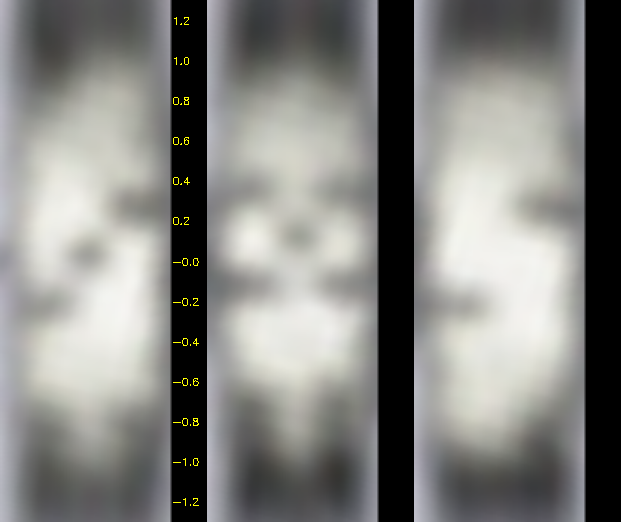

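Three groups are centred near the line. Read from the top view, left is about +0.035, middle about +0.115 and right about +0.03. The side view gives the same order with a constant bias of about +0.06. Middle is near the tolerance edge, so I'll roll it back about 4 mm.

Call:
jog_arm(dp=[[-0.05, 2, 0], [-0.1, 4, 0], [-0.2, 6, 0], [-0.26, 8, 0], [-0.26, 9.62, 0]], angular=[[0, 0, 0], [0, 0, 0], [0, 0, 0], [0, 0, 0], [0, 0, 0]], claw=[0, 0, 0, 0, 0])

```text
t: 25.0
eef_pos: [0.567, 0.0096, 0.1315]
tool_rot: [0.0, -0.116, 0.993, 0.001]
contact_force: [0.9, 0.4, -0.7]
gripper_width: 0.005
```

Call:
jog_arm(dp=[[0, 0, 0], [0, 0, 0.4], [0, 0, 0.8], [0, 0, 1.2], [0, 0, 1.4]], angular=[[0, 0, 0], [0, 0, 0], [0, 0, 0], [0, 0, 0], [0, 0, 0]], claw=[0, 0, 0, 0, 0])

```text
t: 25.5
eef_pos: [0.5672, 0.004, 0.0945]
tool_rot: [-0.001, -0.114, 0.994, -0.0]
contact_force: [0.0, 0.0, -0.4]
gripper_width: 0.001
```

```bash
python3 -c "
from h import *
plan([.002,.0,.0826])"
```

```text
t 25.50 con(mm) [-1.  -2.6 94.5] dp [-0.12  0.11  0.48] ang [-0.   -0.03 -0.02] F [ 0.   0.  -0.4] w 0.00
```

Call:
jog_arm(dp=[[-0.1, 0.08, 0.1], [-0.1, 0.08, 0.2], [-0.1, 0.08, 0.3], [-0.1, 0.08, 0.34], [-0.1, 0.08, 0.34]], angular=[[0, 0, 0], [0, 0, 0], [0, 0, 0], [0, 0, 0], [0, 0, 0]], claw=[0, 0, 0, 0, 0])

```text
t: 26.0
eef_pos: [0.57, 0.008, 0.0878]
tool_rot: [0.0, -0.115, 0.993, 0.0]
contact_force: [0.6, -0.6, -0.8]
gripper_width: 0.001
```

```bash
python3 -c "
from h import *
plan([.002,.0,.0826])"
```

```text
t 26.00 con(mm) [ 2.7  0.6 87.8] dp [ 0.03 -0.02  0.21] ang [ 0.  0. -0.] F [ 0.6 -0.6 -0.8] w 0.00
```

Call:
jog_arm(dp=[[0, 0, 0.06], [0, 0, 0.12], [0, 0, 0.17], [0, 0, 0.21], [0, 0, 0.21]], angular=[[0, 0, 0], [0, 0, 0], [0, 0, 0], [0, 0, 0], [0, 0, 0]], claw=[0, 0, 0, 0, 0])

```text
t: 26.5
eef_pos: [0.5702, 0.008, 0.0831]
tool_rot: [0.0, -0.115, 0.993, 0.0]
contact_force: [-1.5, 0.7, 7.0]
gripper_width: -0.001
```

Call:
jog_arm(dp=[[0.07, 0, 0], [0.14, 0, 0], [0.18, 0, 0], [0.18, 0, 0], [0.18, 0, 0]], angular=[[0, 0, 0], [0, 0, 0], [0, 0, 0], [0, 0, 0], [0, 0, 0]], claw=[0, 0, 0, 0, 0])

```text
t: 27.0
eef_pos: [0.5677, 0.0074, 0.0837]
tool_rot: [0.002, -0.115, 0.993, 0.0]
contact_force: [2.2, 0.3, 5.2]
gripper_width: -0.005
```

Call:
jog_arm(dp=[[0, 0, -0.3], [0, 0, -1.2], [0, -1.5, -1.9], [0, -3.5, -1.9], [0, -5.5, -1.9]], angular=[[0, 0, 0], [0, 0, 0], [0, 0, 0], [0, 0, 0], [0, 0, 0]], claw=[0, 0, 0, 0, 0])

```text
t: 27.5
eef_pos: [0.5973, -0.1277, 0.1311]
tool_rot: [0.0, -0.116, 0.993, 0.0]
contact_force: [0.5, -0.5, 0.0]
gripper_width: -0.002
```

Call:
jog_arm(dp=[[0, -2, 0], [0, -4, 0], [0, -4, 0], [0, -4, 0], [0, -4, 0]], angular=[[0, 0, 0], [0, 0, 0], [0, 0, 0], [0, 0, 0], [0, 0, 0]], claw=[0, 0, 0, 0, 0])

```text
t: 28.0
eef_pos: [0.6194, -0.2226, 0.1297]
tool_rot: [-0.0, -0.115, 0.993, 0.001]
contact_force: [0.1, 0.7, 0.3]
gripper_width: -0.003
```

```bash
python3 look.py 5; python3 -c "
from h import *
t=(.084,.085,.082)
a=unwrap(cv2.imread('pics/side5_raw.png'),'side',off=(-.8,.8),tops=t)
b=unwrap(cv2.imread('pics/top5_raw.png'),'top',tops=t)
cv2.imwrite('pics/unw5.png',cv2.resize(np.vstack([b[100:420],a[100:420]]),None,fx=.9,fy=.9))
plan([0,-.108,.11])"
```

```text
t 28.10 con(mm) [  -1.3 -234.7  129.9] dp [0.32 9.39 1.21] ang [ 0.01 -0.    0.03] F [ 0.5 -1.   0.7] w -0.00
t 28.10 con(mm) [  -1.3 -234.7  129.9] dp [-0.07  5.07  0.8 ] ang [ 0.01 -0.    0.03] F [ 0.5 -1.   0.7] w -0.00
```

View pics/unw5.png

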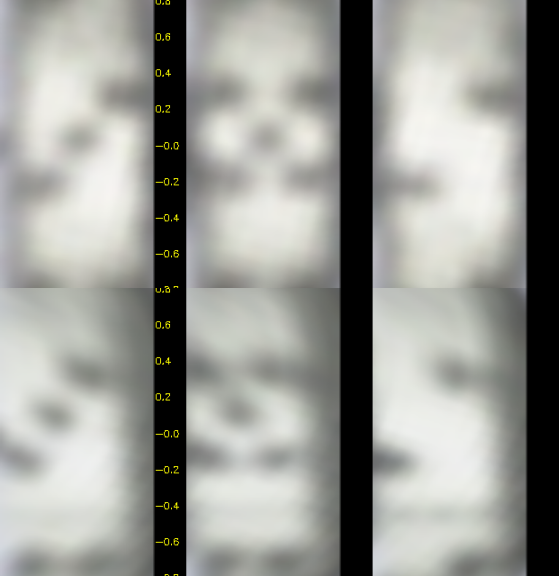

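View pics/top5.png

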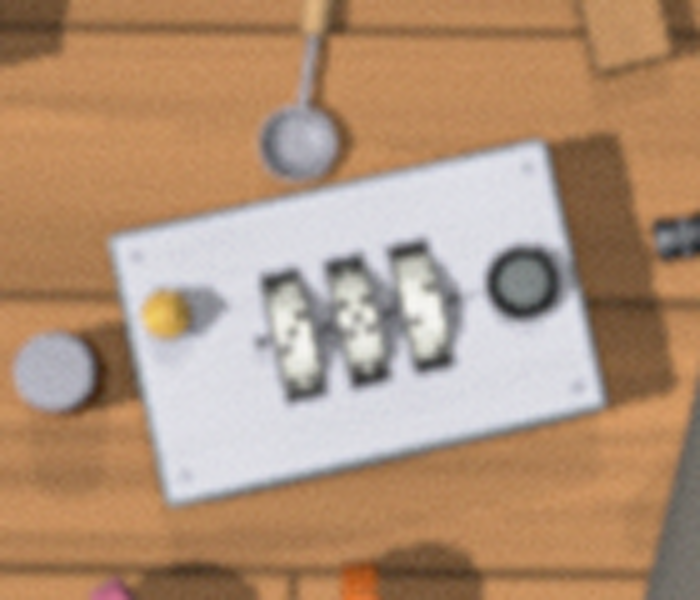

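Call:
jog_arm(dp=[[0, 1.5, 0], [0, 3.5, 0], [-0.06, 5.07, 0], [-0.06, 5.07, 0.3], [-0.06, 5.07, 0.6]], angular=[[0, 0, 0], [0, 0, 0], [0, 0, 0], [0, 0, 0], [0, 0, 0]], claw=[0, 0, 0, 0, 0])

```text
t: 28.6
eef_pos: [0.5924, -0.0979, 0.1152]
tool_rot: [0.0, -0.117, 0.993, 0.0]
contact_force: [0.1, -0.4, -0.6]
gripper_width: 0.0
```

Call:
jog_arm(dp=[[0, 0, 0.1], [0, 0, 0.2], [0, 0, 0.3], [0, 0, 0.4], [0, 0, 0.4]], angular=[[0, 0, 0], [0, 0, 0], [0, 0, 0], [0, 0, 0], [0, 0, 0]], claw=[0, 0, 0, 0, 0])

```text
t: 29.1
eef_pos: [0.5921, -0.101, 0.1047]
tool_rot: [-0.0, -0.114, 0.993, 0.0]
contact_force: [-0.3, 0.8, 0.5]
gripper_width: 0.001
```

```bash
python3 -c "
from h import *
plan([0,-.108,.085])"
```

```text
t 29.10 con(mm) [  -0.6 -110.5  104.7] dp [-0.03  0.1   0.79] ang [ 0.   -0.01 -0.01] F [-0.3  0.8  0.5] w 0.00
```

Call:
jog_arm(dp=[[-0.03, 0.08, 0.1], [-0.03, 0.08, 0.2], [-0.03, 0.08, 0.3], [-0.03, 0.08, 0.4], [-0.03, 0.08, 0.48]], angular=[[0, 0, 0], [0, 0, 0], [0, 0, 0], [0, 0, 0], [0, 0, 0]], claw=[0, 0, 0, 0, 0])

```text
t: 29.6
eef_pos: [0.5925, -0.0984, 0.0928]
tool_rot: [-0.0, -0.115, 0.993, 0.0]
contact_force: [-0.5, -0.2, 0.5]
gripper_width: -0.002
```

Call:
jog_arm(dp=[[0, 0, 0.06], [0, 0, 0.12], [0, 0, 0.18], [0, 0, 0.2], [0, 0, 0.2]], angular=[[0, 0, 0], [0, 0, 0], [0, 0, 0], [0, 0, 0], [0, 0, 0]], claw=[0, 0, 0, 0, 0])

```text
t: 30.1
eef_pos: [0.5925, -0.0984, 0.088]
tool_rot: [-0.0, -0.115, 0.993, 0.0]
contact_force: [-0.1, -0.1, 0.5]
gripper_width: 0.003
```

```bash
python3 -c "
from h import *
plan([0,-.108,.085])"
```

```text
t 30.10 con(mm) [   0.4 -108.1   88. ] dp [0.02 0.01 0.12] ang [ 0. -0.  0.] F [-0.1 -0.1  0.5] w 0.00
```

Call:
jog_arm(dp=[[0, 0, 0.06], [0, 0, 0.12], [0, 0, 0.16], [0, 0, 0.2], [0, 0, 0.2]], angular=[[0, 0, 0], [0, 0, 0], [0, 0, 0], [0, 0, 0], [0, 0, 0]], claw=[0, 0, 0, 0, 0])

```text
t: 30.6
eef_pos: [0.5927, -0.0984, 0.0831]
tool_rot: [0.0, -0.115, 0.993, -0.0]
contact_force: [-0.2, -0.1, 3.8]
gripper_width: 0.0
```

Call:
jog_arm(dp=[[0, 0, 0.04], [0, 0, 0.08], [0, 0, 0.12], [0, 0, 0.12], [0, 0, 0.12]], angular=[[0, 0, 0], [0, 0, 0], [0, 0, 0], [0, 0, 0], [0, 0, 0]], claw=[0, 0, 0, 0, 0])

```text
t: 31.1
eef_pos: [0.5927, -0.0984, 0.0802]
tool_rot: [0.0, -0.115, 0.993, -0.0]
contact_force: [-1.2, -0.2, 4.1]
gripper_width: 0.001
```

Call:
jog_arm(dp=[[0, 0, 0.04], [0, 0, 0.06], [0, 0, 0.08], [0, 0, 0.08], [0, 0, 0.08]], angular=[[0, 0, 0], [0, 0, 0], [0, 0, 0], [0, 0, 0], [0, 0, 0]], claw=[0, 0, 0, 0, 0])

```text
t: 31.6
eef_pos: [0.5928, -0.0984, 0.0799]
tool_rot: [0.0, -0.115, 0.993, 0.0]
contact_force: [-5.8, 0.7, 18.7]
gripper_width: 0.005
```

Call:
jog_arm(dp=[[0, 0, 0.04], [0, 0, 0.06], [0, 0, 0.08], [0, 0, 0.08], [0, 0, 0.08]], angular=[[0, 0, 0], [0, 0, 0], [0, 0, 0], [0, 0, 0], [0, 0, 0]], claw=[0, 0, 0, 0, 0])

```text
t: 32.1
eef_pos: [0.5929, -0.0985, 0.0796]
tool_rot: [0.001, -0.114, 0.993, 0.0]
contact_force: [-11.8, 2.0, 34.4]
gripper_width: 0.001
```

Call:
jog_arm(dp=[[0, 0, -0.06], [0, 0, -0.12], [0, 0, -0.22], [0, 0, -0.26], [0, 0, -0.26]], angular=[[0, 0, 0], [0, 0, 0], [0, 0, 0], [0, 0, 0], [0, 0, 0]], claw=[0, 0, 0, 0, 0])

```text
t: 32.6
eef_pos: [0.5927, -0.0984, 0.0826]
tool_rot: [0.0, -0.115, 0.993, -0.0]
contact_force: [0.4, -1.0, 2.8]
gripper_width: -0.001
```

Call:
jog_arm(dp=[[0, 0, -0.02], [0, 0, -0.04], [0, 0, -0.06], [0, 0, -0.06], [0, 0, -0.06]], angular=[[0, 0, 0], [0, 0, 0], [0, 0, 0], [0, 0, 0], [0, 0, 0]], claw=[0, 0, 0, 0, 0])

```text
t: 33.1
eef_pos: [0.5927, -0.0984, 0.084]
tool_rot: [0.0, -0.115, 0.993, -0.0]
contact_force: [1.2, -0.6, 3.1]
gripper_width: -0.001
```

Call:
jog_arm(dp=[[0, 0, -0.02], [0, 0, -0.04], [0, 0, -0.04], [0, 0, -0.04], [0, 0, -0.04]], angular=[[0, 0, 0], [0, 0, 0], [0, 0, 0], [0, 0, 0], [0, 0, 0]], claw=[0, 0, 0, 0, 0])

```text
t: 33.6
eef_pos: [0.5925, -0.0984, 0.085]
tool_rot: [-0.0, -0.115, 0.993, 0.0]
contact_force: [0.7, -0.1, 1.6]
gripper_width: 0.004
```

The key bottomed out at TCP z of about 79.7 mm, where the force rose steeply. It still pushed back at 85 mm, so it travelled at least 5 mm. I'll lift clear and check.

Call:
jog_arm(dp=[[0, 0, -0.2], [0, 0, -1.0], [0, 0, -2], [0, -2, -2.5], [0, -4, -2.5]], angular=[[0, 0, 0], [0, 0, 0], [0, 0, 0], [0, 0, 0], [0, 0, 0]], claw=[0, 0, 0, 0, 0])

```text
t: 34.1
eef_pos: [0.6163, -0.1932, 0.1498]
tool_rot: [0.001, -0.117, 0.993, 0.0]
contact_force: [1.5, -0.6, 0.6]
gripper_width: 0.002
```

Call:
jog_arm(dp=[[0, -1, 0], [0, -1, 0], [0, -1, 0], [0, -1, 0], [0, -1, 0]], angular=[[0, 0, 0], [0, 0, 0], [0, 0, 0], [0, 0, 0], [0, 0, 0]], claw=[0, 0, 0, 0, 0])

```text
t: 34.6
eef_pos: [0.6207, -0.2166, 0.1473]
tool_rot: [-0.0, -0.116, 0.993, 0.001]
contact_force: [-0.1, 0.1, -0.7]
gripper_width: 0.005
```

```bash
python3 look.py 6; python3 -c "
from h import *
t=(.084,.085,.082)
a=unwrap(cv2.imread('pics/side6_raw.png'),'side',off=(-.8,.8),tops=t)
b=unwrap(cv2.imread('pics/top6_raw.png'),'top',tops=t)
cv2.imwrite('pics/unw6.png',cv2.resize(np.vstack([b[100:420],a[100:420]]),None,fx=.9,fy=.9))"
```

```text
t 34.70 con(mm) [   0.7 -230.2  147.5] dp [0.41 9.21 1.91] ang [ 0.01 -0.    0.02] F [-0.7 -0.7  0.2] w -0.00
```

View pics/unw6.png

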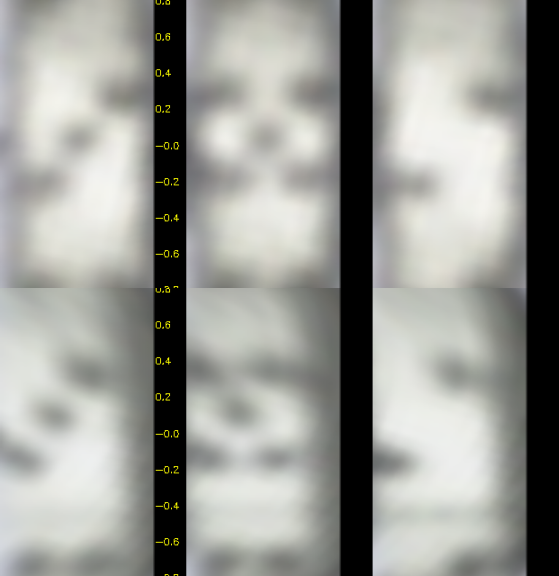

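View pics/side6.png

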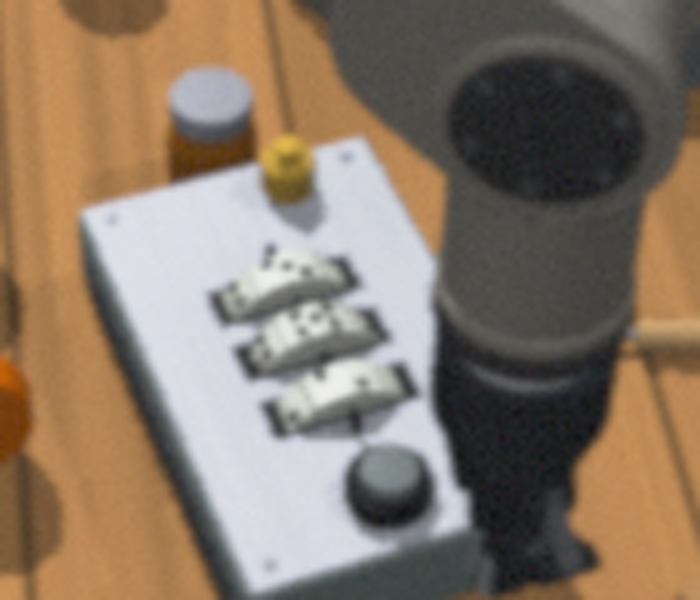

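The wheels still show 3-5-2. They are about +0.04 rad from the line in the top view, and about +0.1 in the side view including its bias. The key at side crop (390,480) looks up as before, the brass weight at (288,170) and the jar at (210,110) haven't moved, and the gripper is clear.

```bash
python3 -c "
from station import *
print(hand_in())"
```

```text
the job is handed in; nothing more can be done
None
```

I rolled the three wheels to three, five and two pips, pushed the enter key fully down and let it come up, then handed the job in at about 34.7 s. The hand-in gives no verdict, so the result rests on my own last checks below.

- **Wheels:** In the last pictures the pip groups sit about +0.04 rad off the reading line in the top view and about +0.1 rad in the side view. The side view carries an offset of roughly +0.06 rad. Both views put all three wheels inside the 0.18 rad limit. The middle wheel first came out at about +0.12 rad, so I rolled it back by about 4 mm before pressing the key.
- **Wheel force:** The highest reading while pressing a wheel was about 9.3 N. The rim tops, found by touch, were at about 84, 85 and 82 mm (left, middle, right).
- **Enter key:** It hit bottom at a fingertip height of about 79.7 mm, where the force read 34 N, and still pushed back at 85 mm. That means at least 5 mm of travel. I could only judge by eye that it is up again.
- **Surroundings:** In the last side picture the brass weight and the small jar stand where they were. I did not compare the other bystanders afterwards, but the arm did not go near them. The gripper stood clear of everything when I handed in.

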